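# Unlock the spice carousel, bring the pepper mill round to the front and hold it there

## Robot

A 6-joint arm with a two-finger parallel gripper is mounted at the origin on a cart in front of the work surface, level with it; the furniture and walls round the work are solid. World frame = base frame: x ahead of the robot, y to its left, z up, the work surface at z = 0. Lengths are in m, angles in rad, forces in N, time in s.
With the tool pointing down it reaches from about 0.325 to 0.85 m from the base axis. Payload 4.4 kg.
Tool frame: the origin (TCP) lies midway between the tips of the shut fingers; the grasp point (between the pads) lies 19 mm behind it; x points along the fingers, z is the direction in which the jaws open and shut, and the axes are right-handed (so a half turn about x gives the same grasp; the last joint's range is limited). The gripper opens to 94 mm and grips with 3 to 60 N. Pads are 16 mm wide; open, the fingers measure 119 mm over their backs; the gripper's body (75 mm by 177 mm) begins 78 mm behind the grasp point.
Start: joints at [-1.282, 0.207, 1.542, -0, 1.393, -0.15], TCP at [0.244, -0.521, 0.205] pointing down, gripper open.
Joint ranges: [-2.73, 2.73], [-0.86, 2.22], [0.23, 2.46], [-1.11, 4.25], [0.08, 2.63], [-2.82, 2.82]. Speed limits (rad/s): [2.79, 2.79, 3.14, 3.14, 3.14, 3.14].

## Interface

Orientations are given as a unit quaternion [w, x, y, z].
In Python, from bench import arm, vision, job, spotter gives the robot as it stands.
- The arm moves only by the tool move_arm, never from a script. Its argument "moves" is a list that holds one entry, the list of rows, each a list of 4 numbers: the shift along the tool's x, y, z in cm, then the turn about the tool's x in rad. A call has 1 to 20 rows; each row shifts and turns the pose as measured when the row begins, along the tool's axes as they then stand; what a row does not reach is not made up. A row lasts 1/10 s, in which the tool goes at most 50 mm and 8.59 degrees, less where a joint would pass 70% of its speed; a pose out of reach is approached as far as the arm can. A call with a gripper value outside its range is refused whole. "gripper" is the finger opening in cm, from 0 to 9.4, set as the call begins (left out, the last holds). The fingers move at their own pace and stop on an object; the grip force is fixed at half the most. Time passes only in rows, so rows that do not move let the fingers close. It gives the time, the measured TCP pose, the force and the opening at its end, in the units of the state.
- arm.state(): the state, without advancing time (a new reading comes with each control period).
- vision.capture(name): name is "side" or "top"; returns a dict with "frame" (400x640x3 uint8, blue, green, red), "fx", "fy", "cx", "cy" (pixels), "extrinsics" (4x4, takes a point from world to camera coordinates). Camera axes: x right, y down, z forward; pixel columns grow to the right and rows downward; lengths in m; the calibration is good to about 2 mm. A picture is of the moment at which its call begins. There is no depth.
- job.hand_in(): hands the job in, once; it reports no verdict.
Trained networks look in a picture, given as the dict that the camera call returned (one of the last four; its "shot" number tells which), for a name from the list of things; names that differ only in an ending like _2 or _b are one class to them, and where a whole thing is asked for, a point or a joint stands for the part that bears it (a point fixed in the world has none). Each returns a list of dicts, best first, with "conf" (0 to 1); they miss things now and then, are a little off and sometimes report something else, mostly with a low value. They report only what shows in the picture. A call takes as long as a camera call. They do not tell look-alikes from the thing itself.
- spotter.outline_of(picture, name): "mask" (400x640 bool, what is visible of it) and "box" ([left, top, right, bottom] in pixels, round what is visible of it).
- spotter.tip_of(picture, name): "centre" ([column, row] in pixels: a listed point, or the origin of a listed thing).
The state is a dict: "t": time; "joint_positions": joint angles; "dq": joint speeds; "tau": joint torques, N m; "tool_pos": TCP position; "tcp_rot": TCP orientation; "wrist_force": force on the tool from outside, world axes, zero at the start; "ft_torque": the same for the moment, N m; "finger_gap": finger opening in m.
Only numpy, scipy, OpenCV 4.12 (cv2) and the standard library are available. Lean on these libraries where they do the work, as an engineer would, in place of code of your own. Each camera call takes 0.05 s, during which the arm holds its last target.

## Task

A customer wants the pepper mill from the spice carousel. Pull the brass slide lock on the carousel's front arm all the way out to its stop and leave it out, then gently turn the tray by its wooden centre knob until the pepper mill stands at the front, directly in line with the arm that carries the lock. Finish while still gripping the knob and holding the tray still there, so that it cannot swing when the customer takes the mill; do not touch or topple the mill or the jars and leave the other goods on the table where they are.

Things in the scene. Friction and masses are not known exactly. Their poses are not given: they have to be found in the camera images.
- carousel: The carousel's fixed dark wooden foot, a disc 228 mm across, 18 mm high, fixed to the table, with an arm 62 mm wide reaching 225 mm forward from the centre, which carries the slide lock. Origin: on the table, on the tray's turning axis. z up; its -x axis points along the arm to the carousel's FRONT, y across it.
- carousel_tray (a joint): Angle (rad) of the round tray, 0 at the start, growing counter-clockwise from above; one full turn either way. Board 240 mm across, top 38 mm above the table; brass rail round its edge up to 62 mm. Runs lightly on a ball bearing (0.02 N m friction), coasts a little when let go. While the lock is in, its tongue stands between two lugs on the tray edge and the tray cannot turn.
- knob_grip (a point): The turned wooden knob on top of the tray's centre post: round, 38 mm across, straight sides 24 mm high. The point is its centre, on the turning axis, 206 mm above the table; top at 228 mm. It is one with the tray: turning it turns the tray. Can be gripped from above at any yaw; nothing but the post below it is within 50 mm of the axis.
- lock_bolt (a joint): Position (m) of the brass slide lock: 0 fully in (tray locked), 0.024 fully out at its end stop (tray free); starts within 3 mm of fully in. Slides straight along the carousel's -x axis, outward from the tray, with about 2 N friction, and stays where it is left. The tongue leaves the tray at about 0.012, but it is to be pulled to the stop.
- bolt_grip (a point): Grip centre on the slide lock's upright brass pull, a round pin 15 mm across with straight sides from 49 to 72 mm above the table (top 78 mm). The point lies 62 mm above the table, 168 mm in front of the turning axis with the lock in, 192 mm with it out; it moves with the lock. The guides below reach up to 37 mm.
- pepper_mill: The turned dark wooden pepper mill, the only tall loose thing on the tray: 55 mm across, 162 mm high, loose and top-heavy: it tips if the tray is jerked (keep under 1 rad/s and start softly). Origin: centre of its underside, 40 mm up, 82 mm from the turning axis on one of five cork places 72 degrees apart; which one varies. The front itself starts empty, between two places.
- jar_1: One of four equal pale stoneware spice jars with cork lids, 52 mm across and 61 mm high, loose on the other cork places of the tray (82 mm from the axis). Origin: centre of its underside, 40 mm above the table.
- jar_2: One of four equal pale stoneware spice jars with cork lids, 52 mm across and 61 mm high, loose on the other cork places of the tray (82 mm from the axis). Origin: centre of its underside, 40 mm above the table.
- jar_3: One of four equal pale stoneware spice jars with cork lids, 52 mm across and 61 mm high, loose on the other cork places of the tray (82 mm from the axis). Origin: centre of its underside, 40 mm above the table.
- jar_4: One of four equal pale stoneware spice jars with cork lids, 52 mm across and 61 mm high, loose on the other cork places of the tray (82 mm from the axis). Origin: centre of its underside, 40 mm above the table.
- soap_a: Bar of soap in a paper band, 51 x 75 x 25 mm, loose, lying near the front edge, left of the carousel; origin under its centre. A bystander.
- soap_b: Second bar of soap, 51 x 75 x 25 mm, loose, beside the first; origin under its centre. A bystander.
- matchbox_a: Box of matches, 36 x 54 x 14 mm, loose, to the right of the carousel; origin under its centre. A bystander.
- matchbox_b: Second box of matches, 36 x 54 x 14 mm, loose, to the right of the carousel; origin under its centre. A bystander.
- candle_tin: Candle in a tin, 63 mm across, 43 mm high, loose, to the right of the carousel; origin under its centre. A bystander.
Things that resemble listed ones, but are neither listed nor needed, are in the scene too. Leave any pink or red look-alike of the jar_3 alone.

How it is judged:
By the outcome, as a careful person would: the job done as asked, in the order asked, and still so for the second after the job is handed in, while the arm keeps its last pose, push and grip.
It also fails if it takes over 64 s, if anything falls off the work surface, if the arm or the gripper's body presses on something with over 40 N, if the wrist force passes 120 N, or if a joint passes its speed limit or range.

## Working session

There is one attempt and no reset: what is moved stays moved. The work goes in short steps, Python scripts to look and compute and a tool call to move; the robot and the scene stay as the last step left them, time stands still between calls to the robot, and variables do not carry over. Pictures are saved under pics/ and viewed, and the job is handed in when it is done.

Besides the shell and the picture viewer there is one more tool, called after "Call:" as name(argument=value, ...) on one line, values as JSON. move_arm: Moves the arm, as the interface text tells. Its arguments: {"type":"object","properties":{"moves":{"type":"array"},"gripper":{"type":"number"}},"required":["moves"]}

```bash
mkdir -p pics; ls
cat > h.py <<'E'
import numpy as np,cv2
from bench import arm,vision,job,spotter
def ray(p,uv):
    E=np.array(p["extrinsics"]);R=E[:3,:3];t=E[:3,3]
    d=R.T@np.array([(uv[0]-p["cx"])/p["fx"],(uv[1]-p["cy"])/p["fy"],1.]);return -R.T@t,d
def atz(p,uv,z):
    c,d=ray(p,uv);return c+d*(z-c[2])/d[2]
def proj(p,X):
    E=np.array(p["extrinsics"]);q=E[:3,:3]@np.array(X)+E[:3,3];return [p["fx"]*q[0]/q[2]+p["cx"],p["fy"]*q[1]/q[2]+p["cy"]]
E
python3 - <<'E'
from h import *
print(arm.state())
for n in("top","side"):
    p=vision.capture(n);cv2.imwrite(f"pics/{n}1.png",p["frame"])
    print(n,ray(p,(320,200)))
    for k,z in(("carousel",0),("knob_grip",.206),("bolt_grip",.062),("pepper_mill",.04),("jar_1",.04)):
        for d in spotter.tip_of(p,k)[:5]:print(k,d["conf"],np.round(d["centre"],1),atz(p,d["centre"],z).round(4))
E
```

```text
pics
{'t': 0.0, 'joint_positions': array([-1.28247397e+00,  2.07421850e-01,  1.54292482e+00,  1.20149422e-05,
        1.39348765e+00, -1.50459445e-01]), 'dq': array([-0.00034488,  0.00150611, -0.00132426, -0.00109997, -0.0002397 ,
       -0.00165845]), 'tau': array([ 2.79915375e-04, -3.70874763e+01, -2.81418586e+01,  6.98102382e-02,
        3.60049435e-02, -1.95593525e-04]), 'tool_pos': array([ 0.24406761, -0.51975385,  0.20430358]), 'tcp_rot': array([ 0.59623696,  0.37972155,  0.59742684, -0.37867427]), 'wrist_force': array([0.09555398, 0.06418213, 0.30964889]), 'ft_torque': array([ 0.01151432, -0.00045428,  0.02211423]), 'finger_gap': 0.09359594458241649}
top (array([ 0.44272109, -0.24366055,  1.60798618]), array([ 0.05751131, -0.01466231, -0.99825154]))
carousel 0.91 [311.6 180.7] [ 0.5968 -0.2388  0.    ]
knob_grip 0.81 [317.3 170.8] [ 0.6053 -0.2547  0.206 ]
knob_grip 0.48 [294.6 194.3] [ 0.5376 -0.1929  0.206 ]
bolt_grip 0.43 [298.8 230.8] [ 0.4355 -0.2036  0.062 ]
jar_1 0.81 [323.6 198.8] [ 0.5371 -0.2779  0.04  ]
jar_1 0.8 [347.  255.2] [ 0.3633 -0.3548  0.04  ]
jar_1 0.79 [342.9 173.4] [ 0.6185 -0.3365  0.04  ]
jar_1 0.75 [294.2 195.2] [ 0.546  -0.1857  0.04  ]
jar_1 0.66 [393.1 255.3] [ 0.3663 -0.4986  0.04  ]
side (array([ 0.26519539, -1.15597222,  0.50539934]), array([ 0.27468368,  0.88265676, -0.38161404]))
carousel 0.97 [337.2 233.4] [ 0.6047 -0.243   0.    ]
knob_grip 0.6 [340.4 161.7] [ 0.6176 -0.2064  0.206 ]
bolt_grip 0.63 [277.3 213.5] [ 0.4373 -0.199   0.062 ]
pepper_mill 0.92 [342.2 211.4] [ 0.6401 -0.1821  0.04  ]
pepper_mill 0.28 [251.9 195. ] [0.3913 0.0138 0.04  ]
jar_1 0.96 [363.9 222.8] [ 0.6738 -0.2718  0.04  ]
jar_1 0.93 [271.9 301.7] [ 0.3592 -0.5565  0.04  ]
jar_1 0.81 [261.5 264. ] [ 0.3597 -0.4163  0.04  ]
jar_1 0.75 [313.1 229.4] [ 0.5213 -0.2771  0.04  ]
jar_1 0.73 [310.2 213.8] [ 0.5406 -0.1764  0.04  ]
```

Run:
```python
import cv2
for n in("top","side"):
    f=cv2.imread(f"pics/{n}1.png"); c=f[110:300,200:440]
    cv2.imwrite(f"pics/{n}1c.png",cv2.resize(c,None,fx=3,fy=3,interpolation=cv2.INTER_CUBIC))
```

```text
(no output)
```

View pics/top1.png

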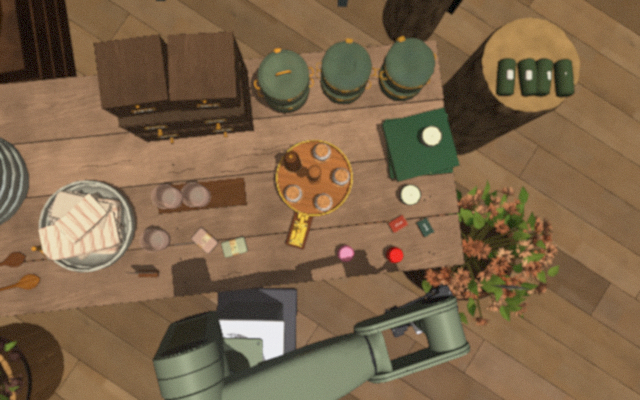

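View pics/side1.png

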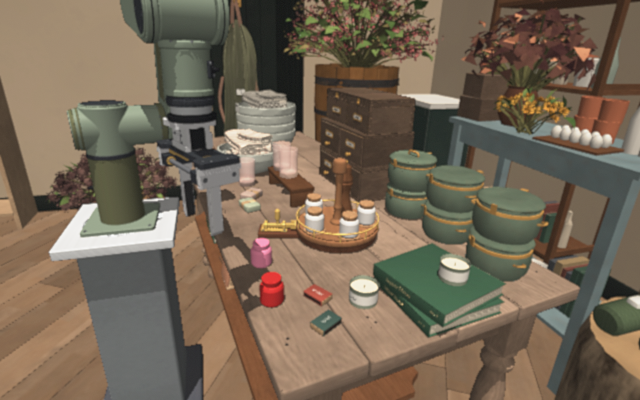

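View pics/top1c.png

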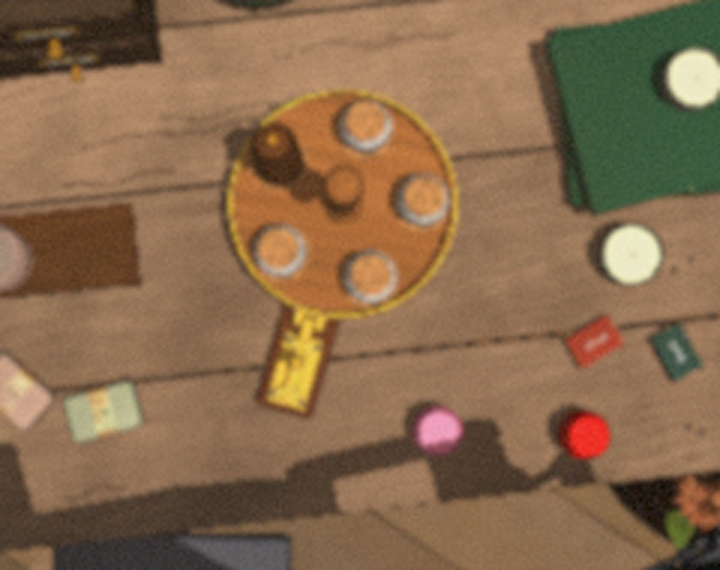

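View pics/side1c.png

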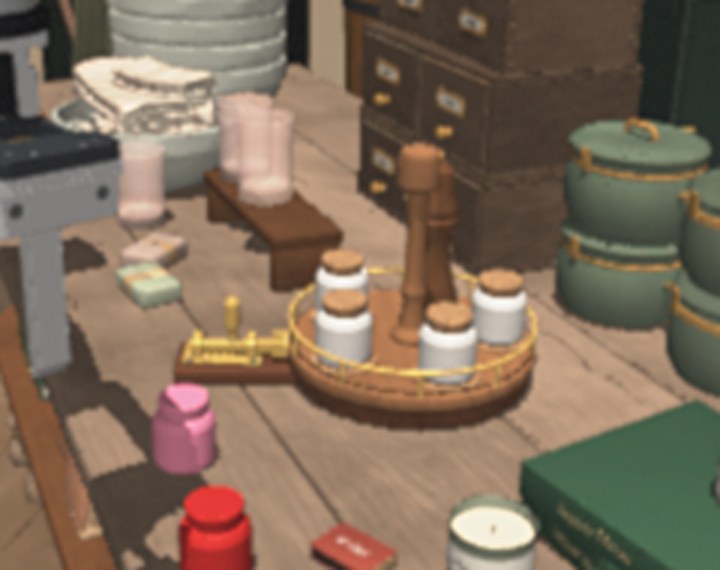

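The top view shows the tray centred near (314,177). The mill is at the upper left (291,160), the lock arm points to the lower left with its tip near (295,246), and the four jars are on the tray. In the side view the knob is at (340,165) and the lock pin at (277,213).

Next I'll refine the axis and the arm direction.

```bash
cat > m.py <<'E'
from h import *
from scipy.optimize import least_squares
def circ(P):
    f=lambda v:np.hypot(P[:,0]-v[0],P[:,1]-v[1])-v[2]
    return least_squares(f,[P[:,0].mean(),P[:,1].mean(),.12],loss="soft_l1",f_scale=.003).x
if __name__=="__main__":
    for n in("top","side"):
        p=vision.capture(n)
        hsv=cv2.cvtColor(p["frame"],cv2.COLOR_BGR2HSV)
        g=cv2.inRange(hsv,(20,130,100),(35,255,255))
        ys,xs=np.nonzero(g)
        P=np.array([atz(p,(x,y),.06)[:2] for x,y in zip(xs,ys)])
        c0=np.array([.60,-.245]);r=np.hypot(*(P-c0).T)
        Q=P[(r>.09)&(r<.14)]; print(n,"rail",len(Q),circ(Q).round(4))
        B=P[(r>.14)&(r<.24)]; print("brass lock centroid",B.mean(0).round(4))
        for k in("knob_grip","bolt_grip","carousel","pepper_mill","jar_1"):
            for d in spotter.outline_of(p,k)[:5]:
                m=d["mask"];y,x=np.nonzero(m);print(k,d["conf"],np.round(d["box"],0),m.sum(),x.mean().round(1),y.mean().round(1))
E
python3 m.py
```

```text
top rail 297 [ 0.6004 -0.2446  0.1172]
brass lock centroid [ 0.4302 -0.2015]
knob_grip 0.6 [280. 139. 353. 221.] 3291 313.8 179.3
knob_grip 0.6 [220. 237. 246. 257.] 376 233.5 247.1
bolt_grip 0.62 [295. 217. 303. 238.] 65 298.4 230.3
carousel 0.57 [273. 139. 353. 250.] 4148 311.7 187.4
pepper_mill 0.87 [284. 154. 304. 176.] 278 291.3 161.8
jar_1 0.8 [336. 246. 350. 264.] 217 344.8 253.4
jar_1 0.79 [389. 245. 401. 265.] 229 393.7 254.8
jar_1 0.78 [286. 183. 299. 200.] 204 292.7 193.2
jar_1 0.72 [316. 190. 330. 215.] 231 322.7 202.1
jar_1 0.6 [333. 167. 347. 188.] 218 340.6 176.4
side rail 27 [ 0.5975 -0.2223  0.1353]
brass lock centroid [ 0.4196 -0.2601]
knob_grip 0.61 [292. 154. 381. 246.] 2215 335.9 219.1
bolt_grip 0.44 [267. 211. 288. 228.] 118 275.7 221.3
carousel 0.61 [261. 157. 379. 252.] 3242 323.9 225.3
pepper_mill 0.76 [341. 165. 352. 214.] 360 347.1 190.4
pepper_mill 0.57 [302. 192. 322. 214.] 257 312.5 201.8
jar_1 0.98 [305. 205. 326. 232.] 402 314.3 219.0
jar_1 0.93 [343. 211. 357. 240.] 412 349.1 223.7
jar_1 0.84 [261. 272. 284. 307.] 753 271.8 289.9
jar_1 0.68 [358. 199. 377. 226.] 378 366.2 212.5
jar_1 0.56 [250. 237. 273. 272.] 543 261.0 253.2
```

```bash
cat > ov.py <<'E'
from h import *
import sys
def draw(name,cx,cy,front,mill,bolt,out,box=(200,110,440,300)):
    p=vision.capture(name);s=3
    x0,y0,x1,y1=box
    im=cv2.resize(p["frame"][y0:y1,x0:x1],None,fx=s,fy=s,interpolation=cv2.INTER_CUBIC)
    f=np.array([np.cos(front),np.sin(front)]);l=np.array([-f[1],f[0]])
    def poly(P,c):
        q=np.array([proj(p,X) for X in P]);q=((q-[x0,y0]+.5)*s).round().astype(int)
        cv2.polylines(im,[q.reshape(-1,1,2)],False,c,1)
    def C(c,r,z,col):poly([(c[0]+r*np.cos(a),c[1]+r*np.sin(a),z) for a in np.linspace(0,6.2832,40)],col)
    o=np.array([cx,cy])
    C(o,.118,.06,(255,0,0));C(o,.019,.228,(0,255,0));C(o,.019,.2,(0,255,0))
    poly([(*(o+a*f+b*l),.018) for a,b in((.11,.031),(.225,.031),(.225,-.031),(.11,-.031))],(255,255,0))
    C(o+f*(.168+bolt),.0075,.078,(255,0,255))
    for k in range(5):
        a=mill+k*2*np.pi/5;c=o+.082*np.array([np.cos(a),np.sin(a)])
        if k==0:C(c,.0275,.04,(0,0,255));C(c,.015,.202,(0,0,255))
        else:C(c,.026,.04,(255,255,255));C(c,.02,.101,(0,255,255))
    cv2.imwrite(out,im)
if __name__=="__main__":
    fr=np.radians(165.8)
    draw("top",.6004,-.2446,fr,fr-np.pi*3/5,0,"pics/t2.png");draw("side",.6004,-.2446,fr,fr-np.pi*3/5,0,"pics/s2.png")
E
python3 ov.py
```

```text
(no output)
```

View pics/t2.png

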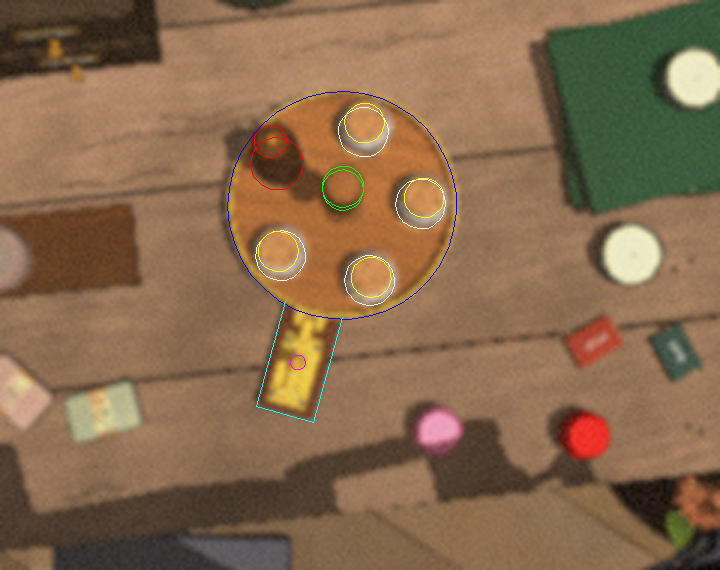

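View pics/s2.png

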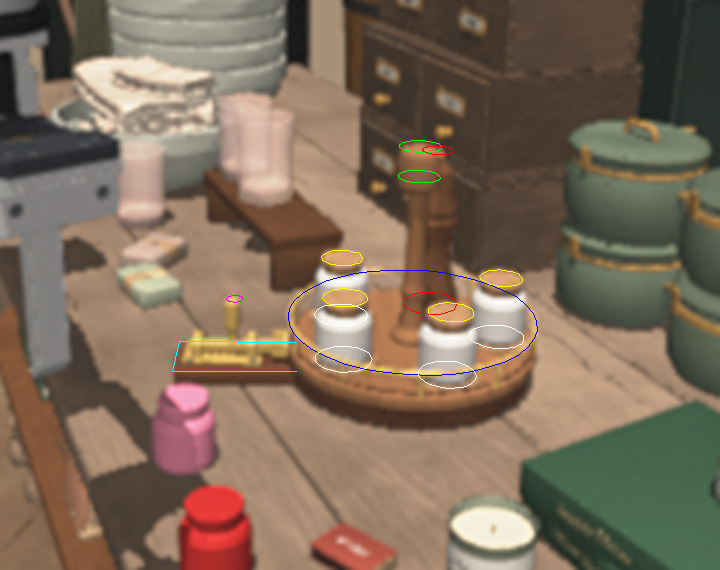

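The wireframe fits both views: axis ≈ (0.600, -0.245), front direction ≈ 165.8°, and the mill at front −108°, so the tray needs about +108° CCW. Now I'll work out the moves in tool axes.

```bash
cat > d.py <<'E'
from h import *
from scipy.spatial.transform import Rotation as Ro
import sys
def rel(target):
    s=arm.state();w,x,y,z=s["tcp_rot"];R=Ro.from_quat([x,y,z,w]).as_matrix()
    d=R.T@(np.array(target)-s["tool_pos"])*100
    return s,R,d
if __name__=="__main__":
    s,R,d=rel([float(a) for a in sys.argv[1:4]])
    yaw=np.degrees(np.arctan2(R[1,2],R[0,2]))
    print("t",s["t"],"R",R.round(3).tolist(),"jaw yaw",yaw.round(2),"q",s["joint_positions"].round(3),"pos",s["tool_pos"].round(4),"F",s["wrist_force"].round(1),"gap",s["finger_gap"])
    print("shift cm",d.round(2))
    if len(sys.argv)>4:
        t=float(sys.argv[4]);e=(t-yaw+90)%180-90;print("turn about tool x",-np.radians(e).round(4),e)
E
python3 - <<'E'
from h import *
f=np.radians(165.8);print(np.array([.6004,-.2446])+.168*np.array([np.cos(f),np.sin(f)]))
E
python3 d.py .4375 -.2034 .2 75.8
```

```text
[ 0.43753318 -0.20338836]
t 1.3 R [[-0.0, 0.905, 0.425], [0.0, 0.425, -0.905], [-1.0, 0.0, -0.0]] jaw yaw -64.86 q [-1.283  0.207  1.542  0.     1.394 -0.15 ] pos [ 0.2443 -0.5205  0.2054] F [-1.  -0.7  0.1] gap 0.09373844618462565
shift cm [  0.55  30.96 -20.5 ]
turn about tool x 0.6866 -39.339085970971524
```

Call:
move_arm(moves=[[[0,1,-0.7,0],[0,3,-2,0],[0,3,-2,0],[0,3,-2,0],[0,3,-2,0],[0,3,-2,0],[0,3,-2,0],[0,3,-2,0],[0,3,-2,0],[0,3,-2,0],[0,2.5,-1.6,0],[0,0,0,0.1],[0,0,0,0.1],[0,0,0,0.1],[0,0,0,0.1],[0,0,0,0.1],[0,0,0,0.1],[0,0,0,0.09],[0,0,0,0]]], gripper=4)

```text
t: 3.2
tool_pos: [0.4413, -0.1787, 0.2062]
tcp_rot: [0.427, 0.565, 0.428, -0.561]
wrist_force: [-0.0, -0.6, 0.3]
finger_gap: 0.0401
```

```bash
python3 d.py .4375 -.2034 .046 75.8
python3 - <<'E'
from h import *
for n in("top","side"):
    p=vision.capture(n);cv2.imwrite(f"pics/{n}3.png",cv2.resize(p["frame"][110:300,200:440],None,fx=3,fy=3,interpolation=cv2.INTER_CUBIC))
    print(proj(p,arm.state()["tool_pos"]))
E
```

```text
t 3.2 R [[0.004, 0.963, -0.269], [0.005, -0.269, -0.963], [-1.0, 0.003, -0.006]] jaw yaw -105.59 q [-0.571 -0.009  1.776  0.006  1.374  1.27 ] pos [ 0.4413 -0.1787  0.2062] F [-0.  -0.6  0.3] gap 0.04005768351685742
shift cm [16.01  0.25  2.57]
turn about tool x -0.0242 1.3873655725105323
[np.float64(288.5222512049056), np.float64(228.71417441423935)]
[np.float64(276.52087371346107), np.float64(162.55486648257136)]
```

View pics/side3.png

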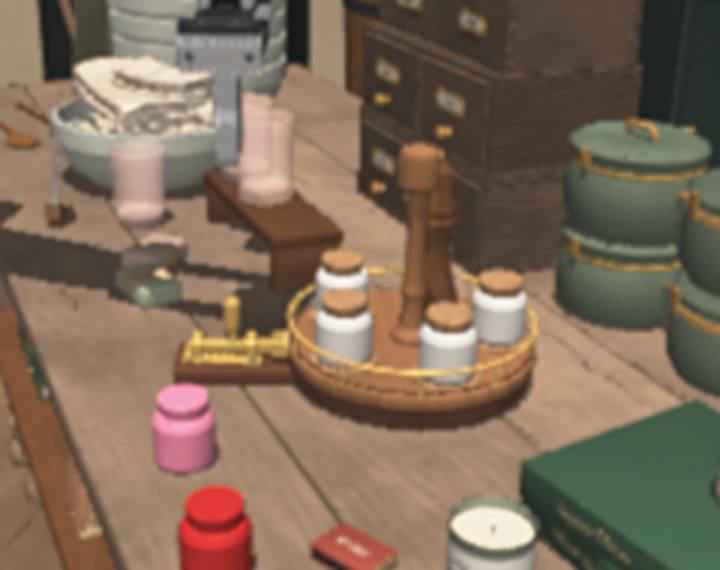

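The side view shows the pin unobstructed at crop (231,300), with the gripper above and behind it. Next I'll correct the lateral offset and descend.

Call:
move_arm(moves=[[[0,0.1,1.2,-0.024],[0,0.1,1.3,0],[2.5,0,0,0],[2.5,0,0,0],[2,0,0,0],[0,0,0,0]]])

```text
t: 3.9
tool_pos: [0.4381, -0.2061, 0.1358]
tcp_rot: [0.438, 0.559, 0.435, -0.554]
wrist_force: [-0.2, -0.1, -0.3]
finger_gap: 0.0398
```

```bash
python3 d.py .4375 -.2034 .044 75.8
python3 - <<'E'
from h import *
for n in("top","side"):
    p=vision.capture(n);im=cv2.resize(p["frame"][170:260,240:360],None,fx=6,fy=6,interpolation=cv2.INTER_CUBIC);cv2.imwrite(f"pics/{n}4.png",im)
E
```

```text
t 3.9 R [[0.008, 0.971, -0.238], [0.002, -0.238, -0.971], [-1.0, 0.008, -0.004]] jaw yaw -103.78 q [-0.623  0.08   1.838  0.007  1.218  1.186] pos [ 0.4381 -0.2061  0.1358] F [-0.2 -0.1 -0.3] gap 0.03980137171611117
shift cm [ 9.18 -0.19 -0.21]
turn about tool x 0.0073 -0.41675646366161345
```

View pics/side4.png

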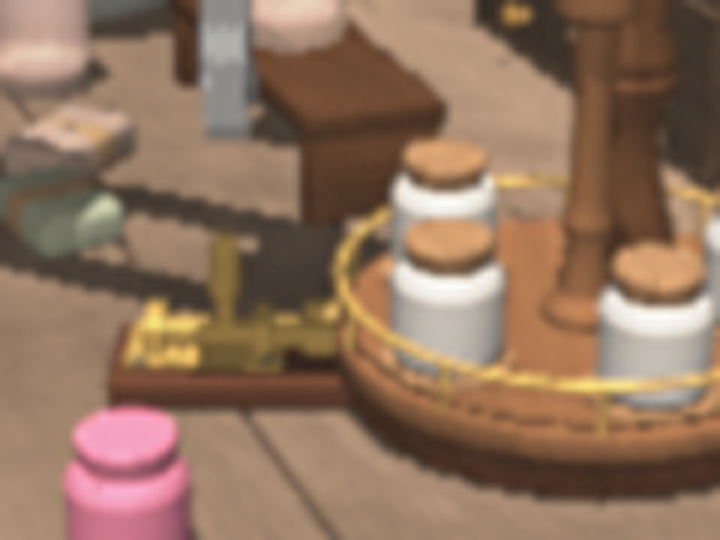

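View pics/top4.png

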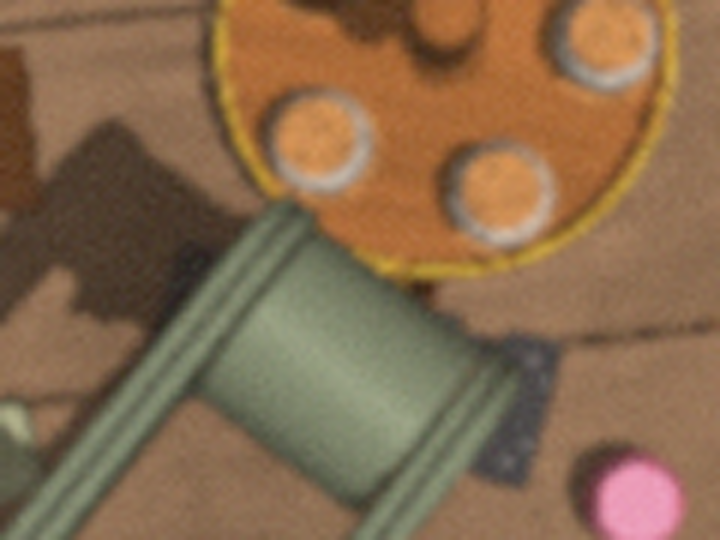

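The side view shows the finger centred at crop x≈228, in line with the pin at x≈225, so I can descend.

Call:
move_arm(moves=[[[2.0,-0.2,-0.2,0],[2.0,-0.1,0,0],[2,0,0,0],[1.6,0,0,0],[1.0,0,0,0],[0.5,0,0,0],[0,0,0,0]]])

```text
t: 4.7
tool_pos: [0.4488, -0.2123, 0.0566]
tcp_rot: [0.448, 0.562, 0.425, -0.55]
wrist_force: [0.3, 0.4, 0.1]
finger_gap: 0.0398
```

```bash
python3 d.py .4365 -.2034 .044 75.8
python3 - <<'E'
from h import *
for n in("side",):
    p=vision.capture(n);im=cv2.resize(p["frame"][170:260,240:360],None,fx=6,fy=6,interpolation=cv2.INTER_CUBIC);cv2.imwrite(f"pics/{n}5.png",im)
E
```

```text
t 4.7 R [[0.032, 0.971, -0.238], [-0.015, -0.237, -0.971], [-0.999, 0.035, 0.007]] jaw yaw -103.74 q [-0.621  0.2    1.893  0.008  1.014  1.185] pos [ 0.4488 -0.2123  0.0566] F [0.3 0.4 0.1] gap 0.039816832517282186
shift cm [ 1.21 -1.45 -0.58]
turn about tool x 0.008 -0.4595889791909258
```

View pics/side5.png

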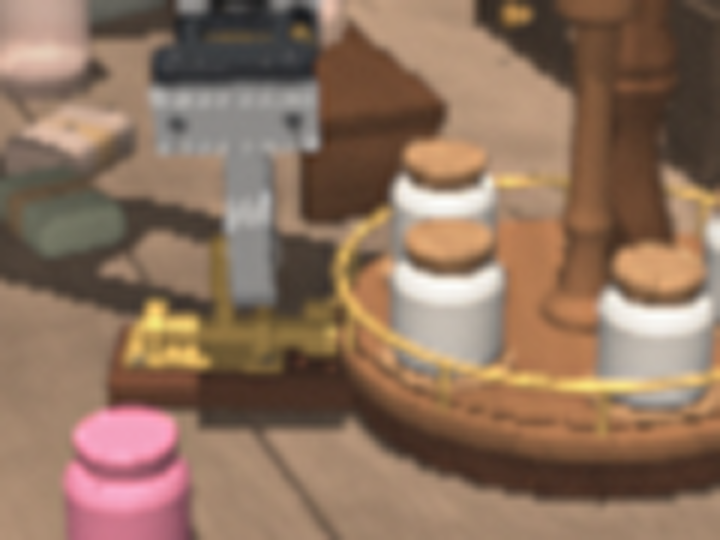

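The gripper drifted forward about 12 mm while descending: the finger is at crop x≈250 and the pin at x≈220. I'll shift it back, then go down the last bit.

Call:
move_arm(moves=[[[0,-0.5,-0.3,0],[0,-0.5,-0.3,0],[0,-0.45,0,0],[0.4,0,0,0],[0.4,0,0,0],[0.3,0,0,0],[0,0,0,0]]])

```text
t: 5.45
tool_pos: [0.4374, -0.2037, 0.0474]
tcp_rot: [0.45, 0.562, 0.423, -0.55]
wrist_force: [-0.0, 0.2, -0.4]
finger_gap: 0.0398
```

```bash
python3 d.py .4365 -.2034 .044 75.8
python3 - <<'E'
from h import *
for n in("side",):
    p=vision.capture(n);im=cv2.resize(p["frame"][170:260,240:360],None,fx=6,fy=6,interpolation=cv2.INTER_CUBIC);cv2.imwrite(f"pics/{n}6.png",im)
E
```

```text
t 5.45 R [[0.038, 0.971, -0.237], [-0.019, -0.237, -0.971], [-0.999, 0.041, 0.009]] jaw yaw -103.72 q [-0.62   0.184  1.936  0.008  0.98   1.186] pos [ 0.4374 -0.2037  0.0474] F [-0.   0.2 -0.4] gap 0.03982012121026759
shift cm [ 0.34 -0.11 -0.01]
turn about tool x 0.0083 -0.47741520534282245
```

View pics/side6.png

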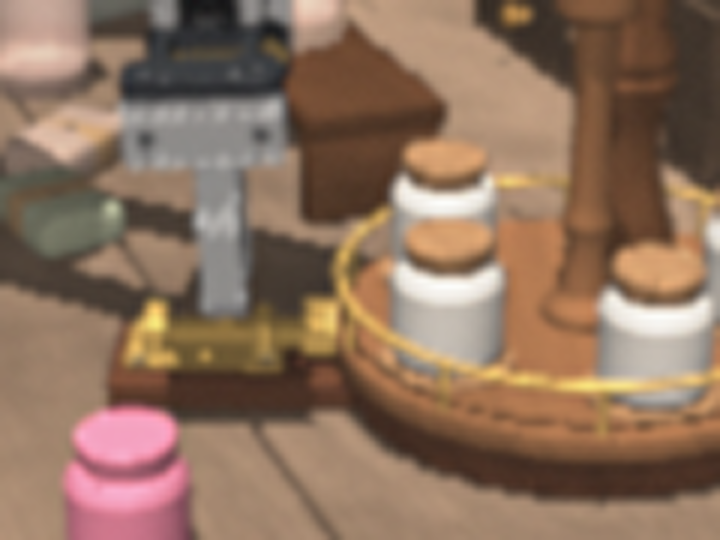

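The finger now covers the pin at crop x≈225, clear of the guides. Closing the gripper.

Call:
move_arm(moves=[[[0.1,-0.1,0,0],[0,0,0,0],[0,0,0,0],[0,0,0,0],[0,0,0,0],[0,0,0,0]]], gripper=0.5)

```text
t: 6.1
tool_pos: [0.4373, -0.2012, 0.0463]
tcp_rot: [0.448, 0.564, 0.424, -0.549]
wrist_force: [0.1, -2.2, -0.6]
finger_gap: 0.0138
```

```bash
python3 d.py .4142 -.1975 .045 75.8
```

```text
t 6.1 R [[0.039, 0.97, -0.239], [-0.014, -0.238, -0.971], [-0.999, 0.041, 0.004]] jaw yaw -103.81 q [-0.619  0.184  1.939  0.014  0.979  1.185] pos [ 0.4373 -0.2012  0.0463] F [ 0.1 -2.2 -0.6] gap 0.013820795264854972
shift cm [ 0.03 -2.34  0.2 ]
turn about tool x 0.0069 -0.39378451805475834
```

Call:
move_arm(moves=[[[0,-0.3,0,0],[0,-0.3,0,0],[0,-0.3,0,0],[0,-0.3,0,0],[-0.05,-0.3,0,0],[0,-0.3,0,0],[0,-0.3,0,0]]])

```text
t: 6.8
tool_pos: [0.4174, -0.1959, 0.0462]
tcp_rot: [0.449, 0.566, 0.422, -0.547]
wrist_force: [2.7, 1.4, -1.0]
finger_gap: 0.014
```

```bash
python3 d.py .4142 -.1975 .045 75.8;  python3 - <<'E'
from h import *
for n in("side",):
    p=vision.capture(n);im=cv2.resize(p["frame"][170:260,240:360],None,fx=6,fy=6,interpolation=cv2.INTER_CUBIC);cv2.imwrite(f"pics/{n}7.png",im)
E
```

```text
t 6.8 R [[0.044, 0.97, -0.24], [-0.014, -0.24, -0.971], [-0.999, 0.046, 0.003]] jaw yaw -103.88 q [-0.638  0.141  1.99   0.018  0.967  1.165] pos [ 0.4174 -0.1959  0.0462] F [ 2.7  1.4 -1. ] gap 0.014018361161091316
shift cm [ 0.11 -0.28  0.23]
turn about tool x 0.0055 -0.3158256391243981
```

View pics/side7.png

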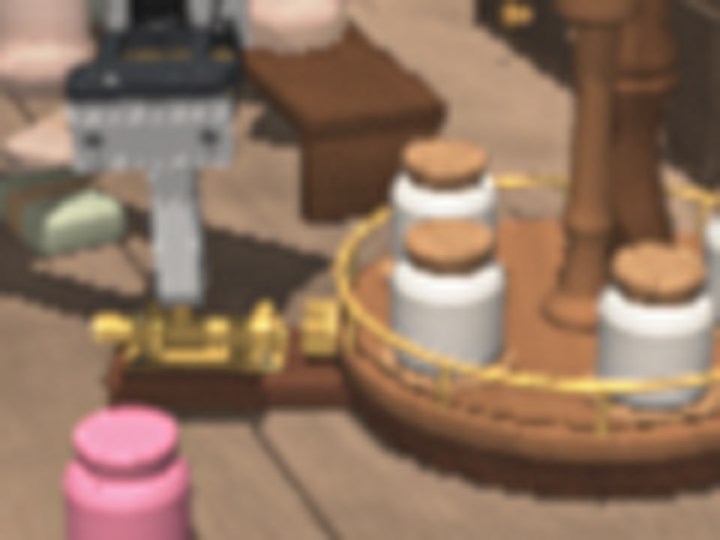

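The bolt is following, and its end now sticks out at crop (105,327). I'll keep pulling until the force rises at the stop.

Call:
move_arm(moves=[[[0,-0.3,0,0],[0,-0.3,0,0],[0,-0.3,0,0]]])

```text
t: 7.15
tool_pos: [0.4169, -0.1958, 0.0464]
tcp_rot: [0.454, 0.571, 0.415, -0.543]
wrist_force: [12.8, 0.2, -11.3]
finger_gap: 0.0145
```

Call:
move_arm(moves=[[[0,-0.3,0,0],[0,-0.3,0,0]]])

```text
t: 7.35
tool_pos: [0.4169, -0.1958, 0.0465]
tcp_rot: [0.458, 0.575, 0.41, -0.541]
wrist_force: [11.8, 0.5, -10.5]
finger_gap: 0.0142
```

The force jumped to 13 N with no further motion, so this is the end stop. I'll release, rise and look.

Call:
move_arm(moves=[[[0,0,0,0],[0,0,0,0],[0,0,0,0],[-0.5,0,0,0],[-1,0,0,0],[-2,0,0,0],[-2,0,0,0],[-2,0,0,0],[-3,0,0,0],[-3,0,0,0],[-3,0,0,0],[-3,0,0,0],[0,0,0,0]]], gripper=4)

```text
t: 8.65
tool_pos: [0.3974, -0.1912, 0.2546]
tcp_rot: [0.458, 0.572, 0.41, -0.543]
wrist_force: [0.7, -0.8, 0.8]
finger_gap: 0.0399
```

```bash
python3 d.py .6004 -.2446 .26 104
python3 - <<'E'
from ov import *
fr=np.radians(165.8)
draw("top",.6004,-.2446,fr,fr-np.pi*3/5,.024,"pics/t8.png");draw("side",.6004,-.2446,fr,fr-np.pi*3/5,.024,"pics/s8.png")
E
```

```text
t 8.65 R [[0.074, 0.967, -0.245], [-0.028, -0.244, -0.969], [-0.997, 0.079, 0.009]] jaw yaw -104.19 q [-0.664 -0.189  1.841  0.024  1.414  1.151] pos [ 0.3974 -0.1912  0.2546] F [ 0.7 -0.8  0.8] gap 0.03988272966097612
shift cm [ 1.12 20.96  0.21]
turn about tool x -0.492 28.19086515787899
```

View pics/s8.png

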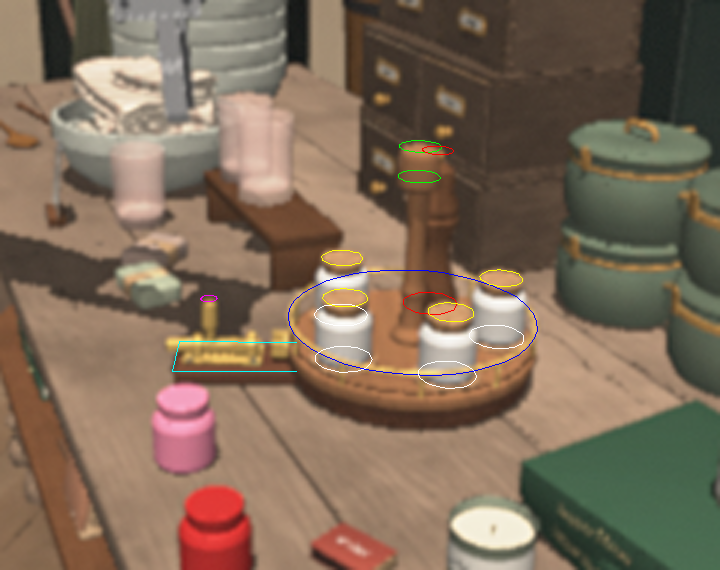

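View pics/t8.png

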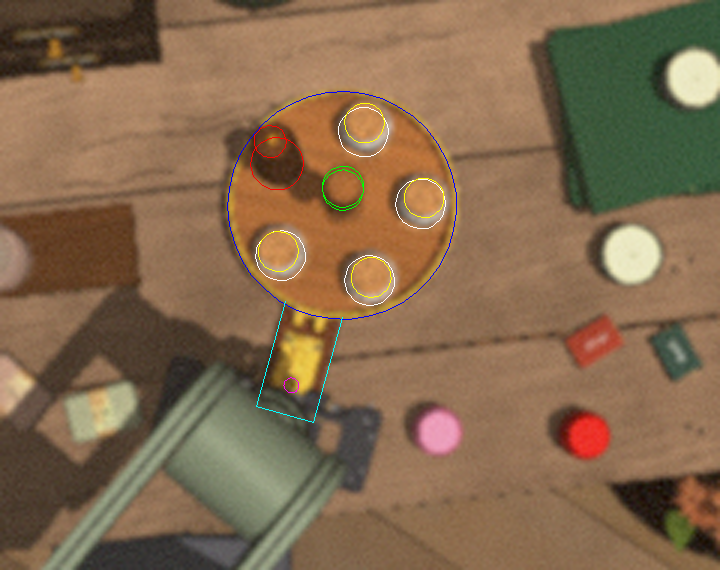

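The pin matches the 24 mm model exactly (crop (209,298)), so the lock is out. Now I'll go over to the knob. The tool has picked up a ~4.5° tilt, which I'll watch.

Call:
move_arm(moves=[[[-1,1,0,0],[0,2,0,0],[0,3,0,0],[0,3,0,0],[0,3,0,0],[0,3,0,0],[0,2,0,0],[0,0,0,0]]], gripper=5.2)

```text
t: 9.55
tool_pos: [0.5552, -0.2266, 0.2513]
tcp_rot: [0.444, 0.568, 0.424, -0.548]
wrist_force: [-0.5, 1.1, 0.1]
finger_gap: 0.0523
```

```bash
python3 d.py .6004 -.2446 .26 104
```

```text
t 9.55 R [[0.04, 0.968, -0.246], [-0.006, -0.246, -0.969], [-0.999, 0.04, -0.004]] jaw yaw -104.27 q [-0.541  0.2    1.455  0.015  1.45   1.278] pos [ 0.5552 -0.2266  0.2513] F [-0.5  1.1  0.1] gap 0.052295414366761536
shift cm [-0.68  4.85  0.62]
turn about tool x -0.4933 28.265511767716134
```

Call:
move_arm(moves=[[[-2,0,0,0],[-1,1,0.3,0],[0,3.5,0.3,0],[0,4,0,0],[0,4,0,0],[0,0,0,-0.1],[0,0,0,-0.1],[0,0,0,-0.1],[0,0,0,-0.1],[0,0,0,-0.09],[0,0,0,0]]])

```text
t: 10.65
tool_pos: [0.6583, -0.2575, 0.2563]
tcp_rot: [0.553, 0.434, 0.567, -0.428]
wrist_force: [0.7, 0.0, -0.1]
finger_gap: 0.052
```

```bash
python3 d.py .6004 -.2446 .26 104
```

```text
t 10.65 R [[-0.011, 0.967, 0.255], [0.019, 0.256, -0.967], [-1.0, -0.006, -0.021]] jaw yaw -75.2 q [-0.501  0.473  1.089  0.011  1.598  0.812] pos [ 0.6583 -0.2575  0.2563] F [ 0.7  0.  -0.1] gap 0.05202058901626141
shift cm [-0.28 -5.28 -2.73]
turn about tool x 0.0139 -0.7970585807890984
```

Tilt is now about 1°. I'll ease back over the knob.

Call:
move_arm(moves=[[[-0.3,-1,-0.5,0],[-0.2,-1,-0.5,0],[0,-1,-0.5,0],[0,-1,-0.6,0],[0,-1,-0.6,0.01],[0,-0.3,0,0],[0,0,0,0]]])

```text
t: 11.35
tool_pos: [0.59, -0.2415, 0.254]
tcp_rot: [0.541, 0.44, 0.568, -0.437]
wrist_force: [-0.2, 0.5, 0.1]
finger_gap: 0.0521
```

```bash
python3 d.py .6004 -.2446 .19 104;  python3 - <<'E'
from h import *
p=vision.capture("side");im=cv2.resize(p["frame"][110:260,260:420],None,fx=4,fy=4,interpolation=cv2.INTER_CUBIC);cv2.imwrite("pics/s9.png",im)
E
```

```text
t 11.35 R [[-0.028, 0.973, 0.231], [0.027, 0.231, -0.973], [-0.999, -0.021, -0.033]] jaw yaw -76.67 q [-0.529  0.334  1.282  0.009  1.562  0.808] pos [ 0.59   -0.2415  0.254 ] F [-0.2  0.5  0.1] gap 0.052100992734690176
shift cm [6.36 1.08 0.75]
turn about tool x -0.0116 0.6657333828012497
```

View pics/s9.png

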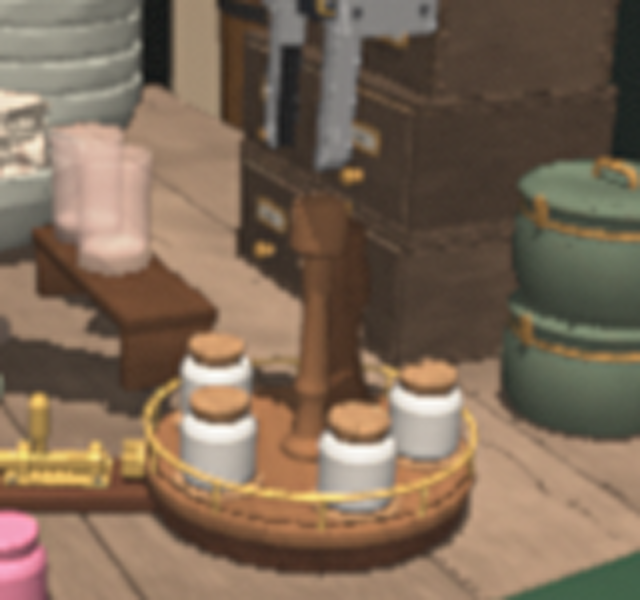

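Call:
move_arm(moves=[[[0,0.5,0.4,0],[0,0.5,0.3,0],[0.7,0,0,0],[0.8,0,0,0],[0,0,0,0]]])

```text
t: 11.9
tool_pos: [0.6034, -0.2464, 0.236]
tcp_rot: [0.541, 0.44, 0.568, -0.437]
wrist_force: [-0.3, -0.4, 0.3]
finger_gap: 0.052
```

```bash
python3 d.py .6004 -.2446 .188 104;  python3 - <<'E'
from h import *
for n in("side","top"):
    p=vision.capture(n);im=cv2.resize(p["frame"][110:260,260:420],None,fx=4,fy=4,interpolation=cv2.INTER_CUBIC);cv2.imwrite(f"pics/{n}10.png",im)
E
```

```text
t 11.9 R [[-0.028, 0.973, 0.23], [0.028, 0.231, -0.973], [-0.999, -0.021, -0.033]] jaw yaw -76.69 q [-0.525  0.375  1.265  0.01   1.54   0.812] pos [ 0.6034 -0.2464  0.236 ] F [-0.3 -0.4  0.3] gap 0.05200997721631723
shift cm [ 4.81 -0.15 -0.08]
turn about tool x -0.012 0.6884974425584005
```

View pics/side10.png

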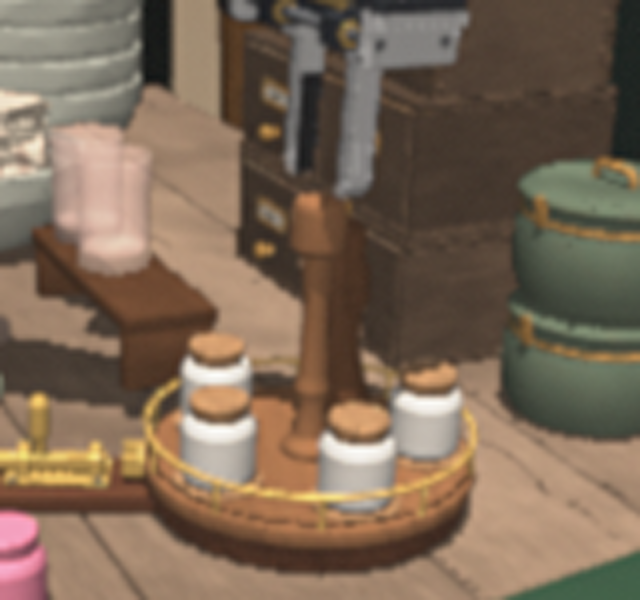

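The fingers straddle the knob top (knob at crop (322,205), finger midpoint about (330,185)). Continuing down in small steps.

Call:
move_arm(moves=[[[0,-0.2,-0.1,0],[0.7,0,0,0],[0.8,-0.1,0,0],[0.8,0,0,0],[0,0,0,0]]])

```text
t: 12.5
tool_pos: [0.5996, -0.2456, 0.2131]
tcp_rot: [0.542, 0.44, 0.567, -0.437]
wrist_force: [-0.1, -0.7, 0.1]
finger_gap: 0.0521
```

```bash
python3 d.py .6004 -.2446 .188 104
```

```text
t 12.5 R [[-0.026, 0.973, 0.23], [0.026, 0.231, -0.973], [-0.999, -0.019, -0.031]] jaw yaw -76.69 q [-0.527  0.379  1.307  0.01   1.491  0.81 ] pos [ 0.5996 -0.2456  0.2131] F [-0.1 -0.7  0.1] gap 0.05207251961870422
shift cm [2.51 0.15 0.  ]
turn about tool x -0.012 0.6897749540148084
```

Call:
move_arm(moves=[[[0.8,0.1,0,0],[0.8,0,0,0],[0.7,0,0,0],[0,0,0,0]]])

```text
t: 12.9
tool_pos: [0.5997, -0.2445, 0.1874]
tcp_rot: [0.541, 0.44, 0.568, -0.437]
wrist_force: [0.1, 0.3, -0.3]
finger_gap: 0.0518
```

```bash
python3 d.py .6004 -.2446 .188 104;  python3 - <<'E'
from h import *
for n in("side","top"):
    p=vision.capture(n);im=cv2.resize(p["frame"][110:260,260:420],None,fx=4,fy=4,interpolation=cv2.INTER_CUBIC);cv2.imwrite(f"pics/{n}11.png",im)
E
```

```text
t 12.9 R [[-0.027, 0.973, 0.23], [0.027, 0.231, -0.973], [-0.999, -0.02, -0.032]] jaw yaw -76.69 q [-0.526  0.397  1.336  0.01   1.445  0.811] pos [ 0.5997 -0.2445  0.1874] F [ 0.1  0.3 -0.3] gap 0.051750173469047506
shift cm [-0.06  0.07  0.03]
turn about tool x -0.0121 0.6936230239847987
```

View pics/side11.png

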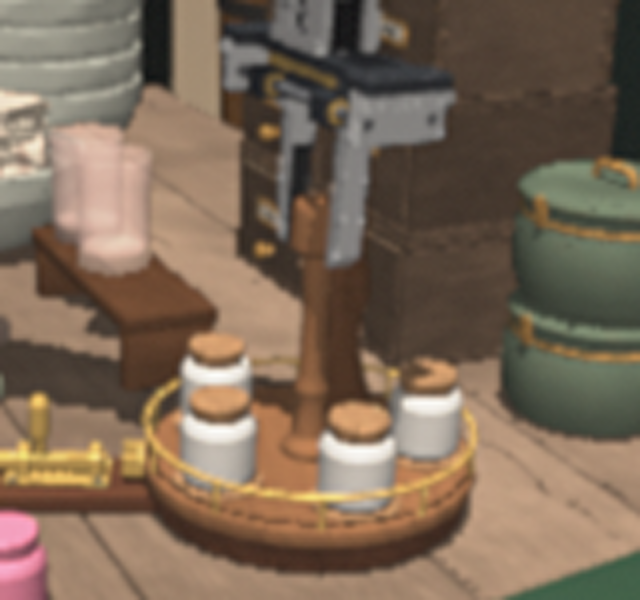

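View pics/top11.png

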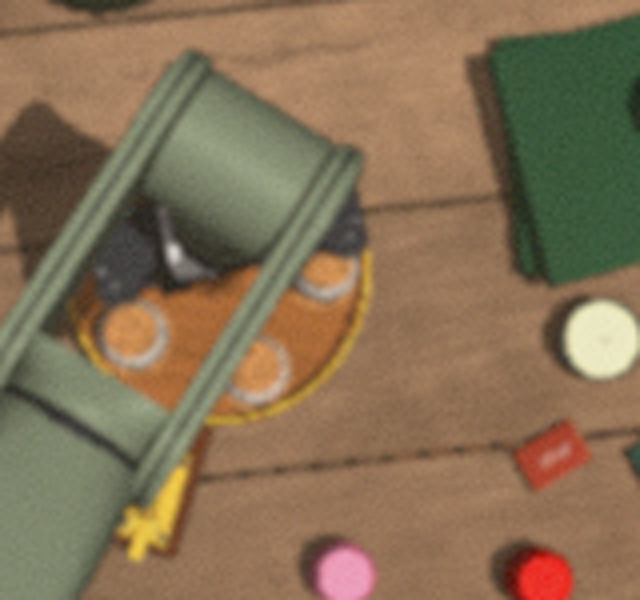

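The knob is between the fingers (crop (310,225)). Gripping it now.

Call:
move_arm(moves=[[[0,0.05,0,0],[0,0,0,0],[0,0,0,0],[0,0,0,0],[0,0,0,0]]], gripper=3)

```text
t: 13.5
tool_pos: [0.6011, -0.2441, 0.1895]
tcp_rot: [0.542, 0.44, 0.567, -0.437]
wrist_force: [-1.0, 1.3, -1.2]
finger_gap: 0.0377
```

```bash
python3 d.py .6004 -.2446 .188 104
```

```text
t 13.5 R [[-0.024, 0.973, 0.231], [0.026, 0.232, -0.972], [-0.999, -0.018, -0.03]] jaw yaw -76.64 q [-0.524  0.396  1.333  0.01   1.447  0.812] pos [ 0.6011 -0.2441  0.1895] F [-1.   1.3 -1.2] gap 0.03768861484479503
shift cm [ 0.15 -0.08  0.04]
turn about tool x -0.0111 0.6356115105387516
```

Call:
move_arm(moves=[[[0,0,0,-0.01],[0,0,0,-0.02],[0,0,0,-0.03],[0,0,0,-0.04],[0,0,0,-0.05],[0,0,0,-0.05],[0,0,0,-0.05],[0,0,0,-0.04],[0,0,0,-0.03],[0,0,0,-0.02]]])

```text
t: 14.5
tool_pos: [0.6011, -0.244, 0.1895]
tcp_rot: [0.613, 0.335, 0.636, -0.327]
wrist_force: [-1.8, 2.0, -1.6]
finger_gap: 0.0378
```

```bash
python3 d.py .6004 -.2446 .188 104;  python3 - <<'E'
from h import *
for n in("side","top"):
    p=vision.capture(n);im=cv2.resize(p["frame"][110:260,260:420],None,fx=4,fy=4,interpolation=cv2.INTER_CUBIC);cv2.imwrite(f"pics/{n}12.png",im)
E
```

```text
t 14.5 R [[-0.024, 0.827, 0.561], [0.024, 0.562, -0.827], [-0.999, -0.006, -0.034]] jaw yaw -55.84 q [-0.524  0.395  1.333  0.009  1.446  0.449] pos [ 0.6011 -0.244   0.1895] F [-1.8  2.  -1.6] gap 0.03777962608530821
shift cm [ 0.15 -0.09  0.01]
turn about tool x 0.3519 -20.162273422876098
```

View pics/side12.png

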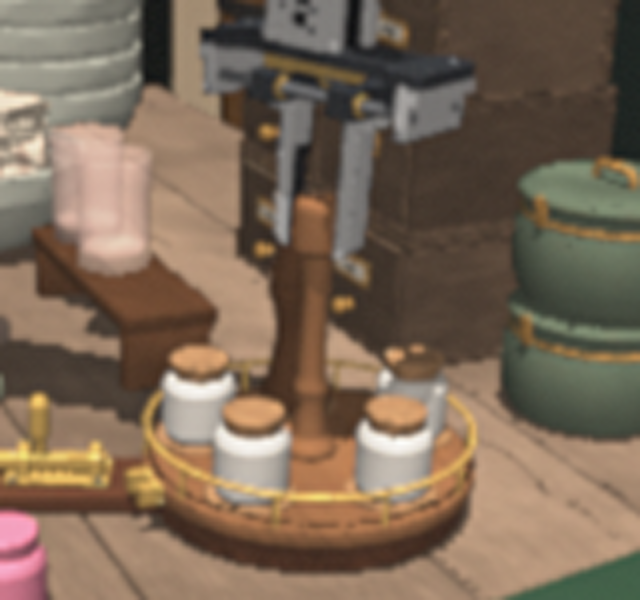

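The tray turns with the gripper: the mill is now at crop x≈290, behind the post and moving left. Continuing.

Call:
move_arm(moves=[[[0,0,0,-0.01],[0,0,0,-0.02],[0,0,0,-0.03],[0,0,0,-0.04],[0,0,0,-0.05],[0,0,0,-0.05],[0,0,0,-0.05],[0,0,0,-0.05],[0,0,0,-0.05],[0,0,0,-0.05],[0,0,0,-0.05],[0,0,0,-0.05],[0,0,0,-0.05],[0,0,0,-0.05],[0,0,0,-0.05],[0,0,0,-0.05],[0,0,0,-0.05],[0,0,0,-0.04],[0,0,0,-0.03],[0,0,0,-0.02]]])

```text
t: 16.6
tool_pos: [0.601, -0.2438, 0.1895]
tcp_rot: [0.698, 0.041, 0.715, -0.021]
wrist_force: [-1.0, 0.2, -0.6]
finger_gap: 0.0376
```

```bash
python3 d.py .6004 -.2446 .188 104
```

```text
t 16.6 R [[-0.022, 0.089, 0.996], [0.029, 0.996, -0.088], [-0.999, 0.027, -0.025]] jaw yaw -5.07 q [-0.526  0.395  1.334  0.014  1.447 -0.44 ] pos [ 0.601  -0.2438  0.1895] F [-1.   0.2 -0.6] gap 0.03759945170637836
shift cm [ 0.15 -0.09 -0.05]
turn about tool x 1.238 -70.93297751431493
```

Call:
move_arm(moves=[[[0,0,0,-0.01],[0,0,0,-0.02],[0,0,0,-0.03],[0,0,0,-0.04],[0,0,0,-0.05],[0,0,0,-0.05],[0,0,0,-0.05],[0,0,0,-0.05],[0,0,0,-0.05],[0,0,0,-0.05],[0,0,0,-0.05],[0,0,0,-0.03],[0,0,0,-0.02],[0,0,0,-0.01],[0,0,0,0]]])

```text
t: 18.1
tool_pos: [0.6009, -0.2438, 0.1895]
tcp_rot: [0.683, -0.146, 0.695, 0.171]
wrist_force: [-0.3, 2.1, -0.5]
finger_gap: 0.0375
```

```bash
python3 d.py .6004 -.2446 .188 104;python3 - <<'E'
from ov import *
fr=np.radians(165.8)
s,R=None,None
from d import rel
_,R,_=rel([0,0,0]);yaw=np.degrees(np.arctan2(R[1,2],R[0,2]))
print("turn",yaw+76.64)
m=fr-np.pi*3/5+np.radians(yaw+76.64)
draw("top",.6004,-.2446,fr,m,.024,"pics/t13.png");draw("side",.6004,-.2446,fr,m,.024,"pics/s13.png")
E
```

```text
t 18.1 R [[-0.023, -0.436, 0.9], [0.031, 0.899, 0.437], [-0.999, 0.038, -0.008]] jaw yaw 25.89 q [-0.527  0.396  1.332  0.015  1.449 -0.98 ] pos [ 0.6009 -0.2438  0.1895] F [-0.3  2.1 -0.5] gap 0.037450612469589
shift cm [ 0.15 -0.05 -0.08]
turn about tool x -1.3632 78.10582511654536
turn 102.53417488345463
```

View pics/s13.png

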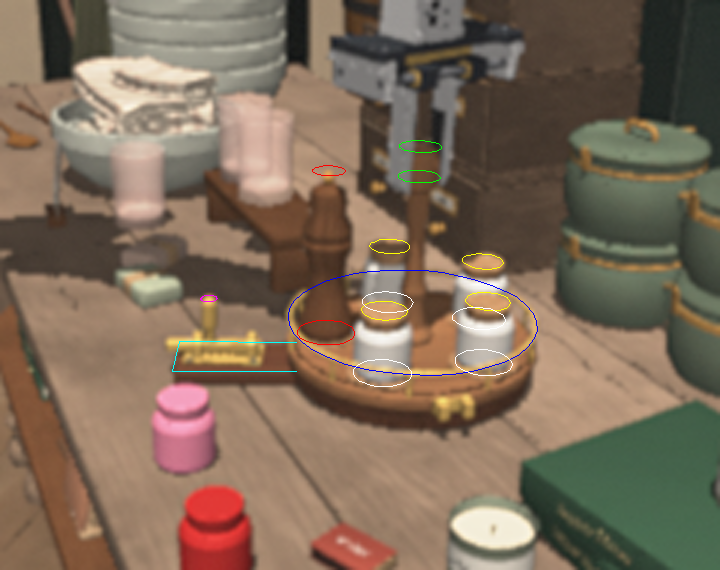

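View pics/t13.png

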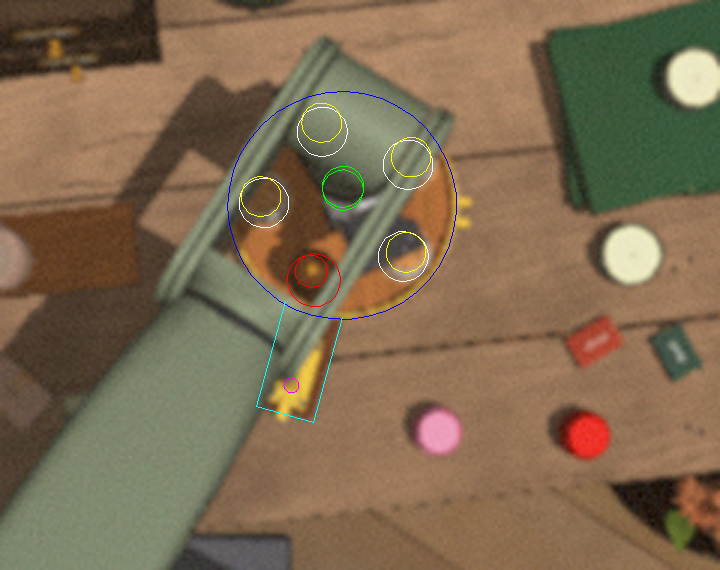

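The model overlay agrees with both views: the mill is at crop (325,265) side and (312,270) top, and the tray has turned 102.5°. Before the last 5.5° I'll check the front direction and the mill's original angle more precisely.

Run:
```python
from h import *
from scipy.optimize import least_squares
f=cv2.imread("pics/top1.png");p=vision.capture("top")
hsv=cv2.cvtColor(f,cv2.COLOR_BGR2HSV)
# cork lids: circles inside white jars; use known approx and white/cork colour contrast
o=np.array([.6004,-.2446])
P=lambda m,z:np.array([atz(p,(x,y),z)[:2] for y,x in np.argwhere(m>0)])
g=cv2.inRange(hsv,(20,130,100),(35,255,255));B=P(g,.045);r=np.hypot(*(B-o).T);B=B[(r>.125)&(r<.24)]
c=B.mean(0)-o;print("brass dir from axis",np.degrees(np.arctan2(c[1],c[0])))
w=np.linalg.svd(B-B.mean(0))[2][0];print("pca",np.degrees(np.arctan2(*(w[::-1]*(-np.sign(w[0]))))))
# dark foot arm
ff=cv2.GaussianBlur(f,(0,0),.5)
# jars: white pixel/cork pixels: fit by template score over angle
g2=f.astype(float)
best=[]
def score(a):
    s=0
    for k in(1,2,3,4):
        t=a+k*2*np.pi/5;c=o+.082*np.array([np.cos(t),np.sin(t)])
        for rr,z,sg in((.023,.09,1),):
            for b in np.linspace(0,2*np.pi,24):
                u=np.array(proj(p,(c[0]+rr*np.cos(b),c[1]+rr*np.sin(b),z)),np.float32)
                s+=cv2.getRectSubPix(f,(1,1),(float(u[0]),float(u[1])))[0,0,0]*sg
    return s
A=np.radians(np.arange(48,68,.5));S=[score(a) for a in A];i=int(np.argmax(S));print("mill start angle by jars",np.degrees(A[i])," assumed",165.8-108)
print(np.round(S[max(0,i-6):i+7]))
# dot: known-mask centroids of jars via spotter outlines earlier
for uv in((292.7,193.2),(322.7,202.1),(340.6,176.4)):
    q=atz(p,uv,.085)[:2]-o;print("jar dir",np.degrees(np.arctan2(q[1],q[0])),np.hypot(*q))
# HSV dark foot arm
d=cv2.inRange(hsv,(0,60,20),(18,255,110));D=P(d,.018);r=D-o
fr=np.radians(165.8);fx=np.array([np.cos(fr),np.sin(fr)]);ly=np.array([-fx[1],fx[0]])
u=r@fx;v=r@ly;m=(u>.13)&(u<.225)&(abs(v)<.045)
for lo in(.13,.15,.17,.19,.21):
    mm=m&(u>=lo)&(u<lo+.02);print(lo,mm.sum(),v[mm].min().round(4) if mm.any() else 0,v[mm].max().round(4) if mm.any() else 0)
```

```text
brass dir from axis 165.731300138123
pca 178.5361734668998
mill start angle by jars 52.50000000000001  assumed 57.80000000000001
[205  59 168  33 160  56 244 197 176 162 141 123  91]
jar dir 129.65860899453912 0.08047370685596182
jar dir -158.62958682390362 0.08173447837671007
jar dir -87.43620960871853 0.08254018043736379
0.13 12 -0.0328 -0.0272
0.15 18 -0.032 0.0413
0.17 22 -0.0442 -0.026
0.19 19 -0.0347 -0.0252
0.21 11 -0.0335 0.0241<stdin>:23: RuntimeWarning: overflow encountered in scalar add
```

The brass lock gives 165.7° and the jars 165.2°, so the 108° turn is consistent. Finishing the turn softly.

Call:
move_arm(moves=[[[0,0,0,-0.01],[0,0,0,-0.02],[0,0,0,-0.025],[0,0,0,-0.02],[0,0,0,-0.01],[0,0,0,-0.005],[0,0,0,0],[0,0,0,0]]])

```text
t: 19.05
tool_pos: [0.6008, -0.2438, 0.1895]
tcp_rot: [0.675, -0.179, 0.686, 0.204]
wrist_force: [0.4, 0.9, -0.9]
finger_gap: 0.0375
```

```bash
cat > fin.py <<'E'
from ov import *
from d import rel
import sys
fr=np.radians(165.6)
s,R,_=rel([0,0,0]);yaw=np.degrees(np.arctan2(R[1,2],R[0,2]))
print(s["t"],s["tool_pos"],s["wrist_force"],s["finger_gap"],"turn",yaw+76.64)
for n in("top","side"):
    draw(n,.6004,-.2446,fr,fr,.024,f"pics/{n}_{sys.argv[1]}.png")
p=vision.capture("side")
for d in spotter.outline_of(p,"pepper_mill")[:2]:
    y,x=np.nonzero(d["mask"]);b=d["box"];print("mill mask",d["conf"],b,x.mean())
    # lower body column vs. predicted for various angles
for a in(-4,0,4):
    t=fr+np.radians(a);print(a,np.round([proj(p,(.6004+.082*np.cos(t),-.2446+.082*np.sin(t),z)) for z in(.04,.12,.2)],1).tolist())
E
python3 fin.py 14
```

```text
19.05 [ 0.60083322 -0.2438148   0.18947627] [ 0.42233     0.91140953 -0.87399115] 0.037498870393475714 turn 108.13944012165075
mill mask 0.9 [295.3, 165.9, 318.8, 224.5] 308.9445114595899
-4 [[308.0, 220.4], [308.4, 194.5], [308.9, 167.1]]
0 [[308.0, 221.2], [308.4, 195.3], [308.8, 167.8]]
4 [[308.1, 222.1], [308.5, 196.0], [308.9, 168.4]]
```

View pics/side_14.png

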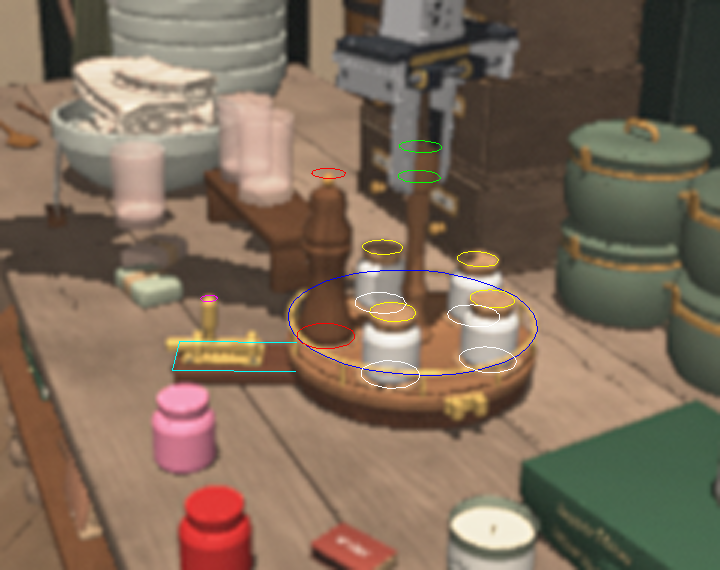

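View pics/top_14.png

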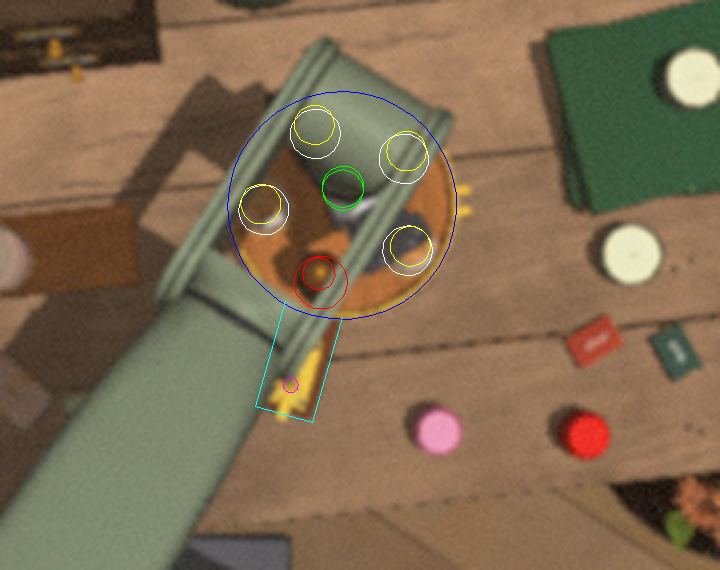

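The mill cap at top crop (320,272) and the jars match the model at the front within 1–2 mm. The mill is upright, the lock is still out and the knob is gripped at 37.5 mm, so I'm handing in.

```bash
python3 -c "
from h import *
s=arm.state();print(s['t'],s['finger_gap'],abs(s['dq']).max());print(job.hand_in())"
```

```text
19.25 0.037760720191407776 0.0020899895983770636
the job is handed in; nothing more can be done
None
```

The job is handed in at about 19 s. The lock is out, the pepper mill stands at the front, and the gripper is still holding the knob.

- **Lock:** I pulled it until it stopped moving and the wrist force jumped to about 13 N. After I released it, the pin lined up with the 24 mm "fully out" position in the side view. It still did at the last look.
- **Tray:** I turned it counter-clockwise by the knob at about 0.5 rad/s with soft starts. The gripper turned 108.1°, against 108° needed.
- **Last checks:** In both cameras the mill was upright and in line with the arm, within about 1–2 mm. The jars were standing on their places and the arm was still. I saw no other goods moved, though the arm hides part of the top view.
- **What disagreed:**
  - The front direction measured 165.7° from the brass lock but 164.6–165.7° from the three jars checked, so the alignment could be off by about 1°.
  - One automatic fit of the jar angles overflowed and I ignored its result. A line fit to the lock's brass pixels (178.5°) also disagreed, and I ignored that too.
  - The tool picked up a few degrees of tilt along the way and held the knob about 2° off vertical. The wrist force stayed under 3 N during the turn.

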